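Stir the deburring stones under the extraction hood

TASK

First swing the extraction hood over the middle of the steel pan. Then take the stirring rod from its sloping rest and, with the hood staying over the pan, stir up the ceramic stones huddled in its middle with the rod's steel end until every one of the seven lies at least 20 mm from where it began, keeping all of them in the pan and not pushing them with the gripper. Finally lay the rod back in its rest, fully home, and leave the hood over the pan and everything else where it was.

Things in the scene. Friction and masses are not known exactly. Their poses are not given: they have to be found in the camera images.
- pan: round steel pan fixed to the bench, flaring: outer radius 88 mm at the foot, 112 mm at the rim, 50 mm high, wall 4 mm, flat inner floor 5 mm above the bench (about 83 mm inner radius there). Origin: centre of the underside; z up
- hood: black extraction hood, a cone 150 mm wide, underside 240 mm and top 285 mm above the bench, on a level black tube arm (34 mm thick, axis at 265 mm) that turns about a vertical green post. Origin: centre of the hood underside; z up; x points along the arm to the post, whose hinge axis lies at x = 290 mm. It swings freely between start and pan and stays where it is left (about 2 N moves it)
- hood_knob (a point): grip point of the upright round steel knob standing on the centre of the hood: 22 mm diameter, from 285 to 342 mm above the bench; this point is at 320 mm, directly above the hood's centre
- rod: loose stirring rod, 220 mm long, 160 g: round steel rod 16 mm diameter, then a square wooden handle 24 x 24 mm over the last 90 mm. Origin: centre of the free steel tip; z runs along the rod to the handle's end; x and y are square to the handle's flats (y is level at the start)
- rod_mid (a point): point on the rod's axis 100 mm from the steel tip
- rod_grip (a point): point on the rod's axis in the handle, 180 mm from the steel tip (40 mm from the handle's end)
- cradle: the rest: fixed V-shaped trough of dark steel, 115 mm long, each flank 26 mm wide, leaning 40 degrees from vertical with its top towards the robot and open on its upper side, with a stop plate at its foot. Origin: at the stop, where the rod's tip rests, 34 mm above the bench; z runs up along the axis of the resting rod, y is level, x points out of the trough (away from the robot and up)
- cradle_mid (a point): where rod_mid lies when the rod is home in the trough: 100 mm along the trough from its stop
- firebrick: bystander: loose half firebrick 115 x 100 x 60 mm, origin centre of the underside
- sprayjar: bystander: loose grey can, 72 mm diameter, 130 mm high, origin centre of the underside
- wirebrush: bystander: loose hand brush lying on the bench, origin at its underside
- stone0: one of seven loose white ceramic deburring stones: plain cylinder 30 mm diameter, 20 mm high, 40 g, standing on the pan floor, packed together in the middle, at the start. Origin: centre of one end face (the underside at the start); z along its axis
- stone1: one of seven loose white ceramic deburring stones: plain cylinder 30 mm diameter, 20 mm high, 40 g, standing on the pan floor, packed together in the middle, at the start. Origin: centre of one end face (the underside at the start); z along its axis
- stone2: one of seven loose white ceramic deburring stones: plain cylinder 30 mm diameter, 20 mm high, 40 g, standing on the pan floor, packed together in the middle, at the start. Origin: centre of one end face (the underside at the start); z along its axis
- stone3: one of seven loose white ceramic deburring stones: plain cylinder 30 mm diameter, 20 mm high, 40 g, standing on the pan floor, packed together in the middle, at the start. Origin: centre of one end face (the underside at the start); z along its axis
- stone4: one of seven loose white ceramic deburring stones: plain cylinder 30 mm diameter, 20 mm high, 40 g, standing on the pan floor, packed together in the middle, at the start. Origin: centre of one end face (the underside at the start); z along its axis
- stone5: one of seven loose white ceramic deburring stones: plain cylinder 30 mm diameter, 20 mm high, 40 g, standing on the pan floor, packed together in the middle, at the start. Origin: centre of one end face (the underside at the start); z along its axis
- stone6: one of seven loose white ceramic deburring stones: plain cylinder 30 mm diameter, 20 mm high, 40 g, standing on the pan floor, packed together in the middle, at the start. Origin: centre of one end face (the underside at the start); z along its axis

How it is judged:
On the way, in this order (a step that is already met when the one before it is completed fails the run):
1. the hood is over the pan (centres within 35 mm, seen from above) while the rod is still in its rest (horizontal distance between hood and pan below 0.035 m and distance between rod_mid and cradle_mid below 0.03 m), for 0.2 s.
2. with the rod's steel tip in the pan and the hood over it, all seven stones are in the pan and each at least 20 mm from where it started, at the same time (horizontal distance between hood and pan below 0.035 m and horizontal distance between rod and pan below 0.1 m and height (world z) of rod below 0.05 m and horizontal distance between each of stone0, stone1, stone2, stone3, stone4, stone5, stone6 and pan below 0.107 m and height (world z) of each of stone0, stone1, stone2, stone3, stone4, stone5, stone6 below 0.06 m and distance of each of stone0, stone1, stone2, stone3, stone4, stone5, stone6 from where it was at the start of the episode above 0.02 m), for 0.1 s.
At the end, for the whole second after the job is handed in: the hood is over the pan (centres within 35 mm), the rod lies at rest in its trough (within 20 mm of home along and across it, within 0.15 rad of its slope, handle up), and all seven stones are in the pan (within 107 mm of its axis and under 60 mm high), each at least 15 mm from where it began (horizontal distance between hood and pan below 0.035 m and distance between rod_mid and cradle_mid below 0.02 m and angle between the z axis of rod and the z axis of cradle, either way round below 0.15 rad and distance between rod and cradle below 0.02 m and linear speed of rod below 0.02 m/s and horizontal distance between each of stone0, stone1, stone2, stone3, stone4, stone5, stone6 and pan below 0.107 m and height (world z) of each of stone0, stone1, stone2, stone3, stone4, stone5, stone6 below 0.06 m and distance of each of stone0, stone1, stone2, stone3, stone4, stone5, stone6 from where it was at the start of the episode above 0.015 m); the robot touches nothing.
It fails at once if a stone leaves the pan (horizontal distance between any of stone0, stone1, stone2, stone3, stone4, stone5, stone6 and pan above 0.117 m).
It fails at once if the gripper's fingers push a stone (over 1 N) (contact force between the fingers and stone0 above 1 N or contact force between the fingers and stone1 above 1 N or contact force between the fingers and stone2 above 1 N or contact force between the fingers and stone3 above 1 N or contact force between the fingers and stone4 above 1 N or contact force between the fingers and stone5 above 1 N or contact force between the fingers and stone6 above 1 N).
It fails at once if a bystander is shifted by more than 30 mm (distance of any of firebrick, sprayjar, wirebrush from where it was at the start of the episode above 0.03 m).
It also fails if it takes over 72 s, if anything falls off the work surface, if the arm or the gripper's body presses on something with over 40 N, if the wrist force passes 120 N, or if a joint passes its speed limit or range.

ROBOT

A 6-joint arm with a two-finger parallel gripper is mounted at the origin on the work surface. World frame = base frame: x ahead of the robot, y to its left, z up, the work surface at z = 0. Lengths are in m, angles in rad, forces in N, time in s.
With the tool pointing down it reaches from about 0.425 to 0.95 m from the base axis. Payload 3.5 kg.
Tool frame: the origin (TCP) lies midway between the tips of the shut fingers; the grasp point (between the pads) lies 19 mm behind it; z points along the fingers, y is the line along which they close (so a half turn about z gives the same grasp; the last joint's range is limited). The gripper opens to 85 mm and grips with 20 to 120 N. Pads are 22 mm wide; open, the fingers measure 114 mm over their backs; the gripper's body (76 mm by 85 mm) begins 54 mm behind the grasp point. The pads swing forward as they close: fully open they stand 13 mm farther back than shut.
Start: joints at [-1.387, 0.286, 1.577, -0, 1.279, -0.15], TCP at [0.221, -0.638, 0.231] pointing down, gripper open.
Joint ranges: [-2.77, 2.77], [-0.9, 2.22], [0.21, 2.48], [-1.53, 4.67], [0.24, 2.81], [-2.84, 2.84]. Speed limits (rad/s): [2.79, 2.79, 3.14, 3.14, 3.14, 3.14].

INTERFACE

Orientations are given as a unit quaternion [x, y, z, w].
In Python, from plant import ctrl gives the robot as it stands.
- The arm moves only by the tool move_arm, never from a script. Its argument "plan" is a list of rows, each an object of numbers: "x", "y", "z": the shift along the tool's x, y, z in m; "yaw": the turn about the tool's z in rad; "fingers": the closure, from 0 (fully open) to 1 (shut). In form: [{"x": .., "y": .., "z": .., "yaw": .., "fingers": ..}, ...]. A call has 1 to 5 rows; each row is the pose to reach, as a shift and turn from the pose commanded when the call began, along the tool's axes at that moment; what a row does not reach only later rows make up. A row lasts 1/10 s, in which the tool goes at most 50 mm and 8.59 degrees, less where a joint would pass 70% of its speed; a pose out of reach is approached as far as the arm can. A call with a gripper value outside its range is refused whole. The fingers move at their own pace and stop on an object; "force" is the grip in N (left out, the last holds). Time passes only in rows, so rows that repeat a pose let the fingers close. It gives the time, the measured TCP pose, the force, the opening and the grip force at its end, in the units of the state.
- ctrl.get_state(): the state, without advancing time (a new reading comes with each control period).
- ctrl.read_camera(name): name is "scene" or "top"; returns the picture (480x640x3 uint8, red, green, blue); there is no depth.
- ctrl.camera_model(name): a dict with "intrinsics" (3x3 intrinsics, pixels), "cam_to_world" (4x4, takes a point from camera to world coordinates). Camera axes: x right, y up, looking along -z (the intrinsics and any distortion apply to the point x, -y, -z); pixel columns grow to the right and rows downward; lengths in m; the calibration is good to about 2 mm. A picture is of the moment at which its call begins. camera_model takes no time and is no camera call.
- ctrl.sign_off(): hands the job in; it is judged then, once.
The state is a dict: "time": time; "qpos": joint angles; "dq": joint speeds; "joint_efforts": joint torques, N m; "eef_pos": TCP position; "tcp_rot": TCP orientation; "contact_force": force on the tool from outside, world axes, zero at the start; "wrist_torque": the same for the moment, N m; "opening": opening from 0.0 (shut) to 1.0 (fully open); "finger_force": force on a finger pad.
Only numpy, scipy, OpenCV 4.12 (cv2) and the standard library are available. Lean on these libraries where they do the work, as an engineer would, in place of code of your own. Each camera call takes 0.05 s, during which the arm holds its last target. There are 200 camera calls.

## Working session

There is one attempt and no reset: what is moved stays moved. The work goes in short steps, Python scripts to look and compute and a tool call to move; the robot and the scene stay as the last step left them, time stands still between calls to the robot, and variables do not carry over. Pictures are saved under pics/ and viewed, at most 10 in all, crops included, and the job is handed in when it is done.

Besides the shell and the picture viewer there is one more tool, called by a JSON object that holds its "api" and its "payload", one argument or row to a line. move_arm: Moves the arm, as the interface text tells. Its arguments: {"type":"object","properties":{"plan":{"type":"array"},"force":{"type":"number"}},"required":["plan"]}

```bash
ls; mkdir -p pics
python3 - <<'E'
from plant import ctrl
import cv2,numpy as np
for n in("scene","top"):
    im=ctrl.read_camera(n);cv2.imwrite(f"pics/{n}0.png",im[:,:,::-1]);m=ctrl.camera_model(n)
    print(n,np.round(m["intrinsics"],2).tolist(),np.round(m["cam_to_world"],4).tolist(),m.keys())
print(ctrl.get_state())
E
```

```text
pics
scene [[580.8, 0.0, 308.83], [0.0, 580.8, 236.89], [0.0, 0.0, 1.0]] [[-0.5937, -0.4423, 0.6723, 1.5379], [0.8045, -0.3451, 0.4834, 0.7618], [0.0182, 0.8278, 0.5607, 1.0403], [0.0, 0.0, 0.0, 1.0]] dict_keys(['intrinsics', 'cam_to_world'])
top [[564.87, 0.0, 315.77], [0.0, 564.87, 236.6], [0.0, 0.0, 1.0]] [[-0.0094, 0.9968, -0.0796, 0.4369], [-1.0, -0.0094, 0.0005, 0.0399], [-0.0003, 0.0796, 0.9968, 1.3614], [0.0, 0.0, 0.0, 1.0]] dict_keys(['intrinsics', 'cam_to_world'])
{'time': 0.1, 'qpos': array([-1.38701394e+00,  2.87161777e-01,  1.57805977e+00, -3.77344122e-05,
        1.27861512e+00, -1.49983102e-01]), 'dq': array([ 0.00151586,  0.00011919, -0.0014757 ,  0.00047019, -0.00059388,
       -0.00086573]), 'joint_efforts': array([ 6.05762980e-04, -4.07298052e+01, -2.93698990e+01, -1.38039154e-04,
        3.40858714e-03, -6.71351103e-06]), 'eef_pos': array([ 0.22104915, -0.63713195,  0.23001324]), 'tcp_rot': array([ 9.86105835e-01,  1.66114487e-01, -3.70194789e-05, -1.12154025e-03]), 'contact_force': array([0.34092703, 0.01166032, 0.50684137]), 'wrist_torque': array([-0.00156664, -0.04296972,  0.03129405]), 'finger_force': 0.0, 'opening': 0.9957769486538747}
```

View pics/scene0.png

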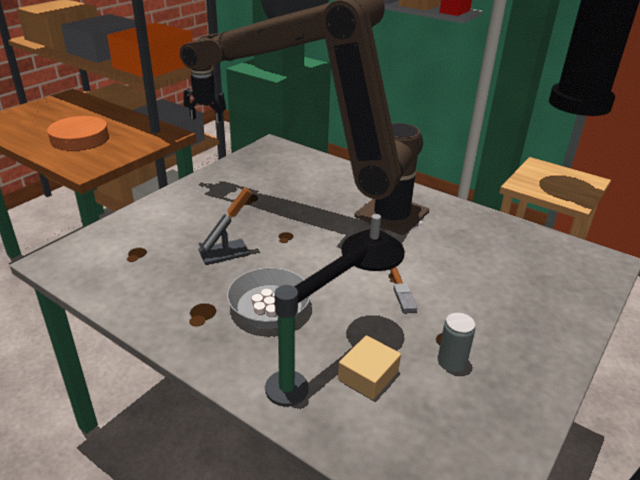

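View pics/top0.png

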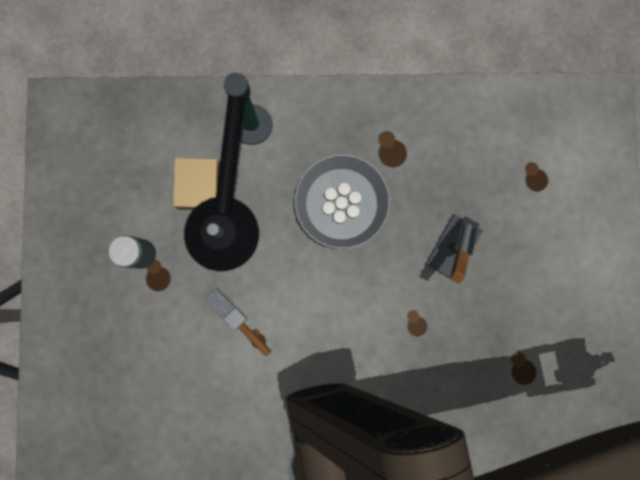

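The scene shows the pan near (270,300), the hood at (373,250) with its knob at (375,228), and the rod in its rest from (210,245) to (245,195). In the top view, the pan is at (342,202), the knob at (212,229), the post cap at (236,85), and the rod handle at (459,267).

```bash
cat > h.py <<'E'
import numpy as np,cv2
from plant import ctrl
M={n:ctrl.camera_model(n) for n in("scene","top")}
def ray(n,uv):
    K=M[n]["intrinsics"];T=np.array(M[n]["cam_to_world"])
    d=np.linalg.solve(np.array(K),[uv[0],uv[1],1.]);return T[:3,3],T[:3,:3]@(d*[1,-1,-1])
def plane(n,uv,z):
    o,d=ray(n,uv);return o+d*(z-o[2])/d[2]
def tri(a,b):
    o1,d1=ray("scene",a);o2,d2=ray("top",b)
    t=np.linalg.lstsq(np.c_[d1,-d2],o2-o1,rcond=None)[0]
    p,q=o1+d1*t[0],o2+d2*t[1];return (p+q)/2,np.linalg.norm(p-q)
def proj(n,p):
    T=np.array(M[n]["cam_to_world"]);c=T[:3,:3].T@(np.asarray(p)-T[:3,3])
    return (np.array(M[n]["intrinsics"])@(c*[1,-1,-1]/-c[2]))[:2]
def blobs(mask,amin=20):
    k,_,st,ce=cv2.connectedComponentsWithStats(mask.astype(np.uint8))
    return [(st[i].tolist(),ce[i].round(1).tolist()) for i in range(1,k) if st[i,4]>=amin]
E
python3 - <<'E'
from h import *
np.set_printoptions(precision=4,suppress=True)
for n in("scene","top"):
    im=cv2.imread(f"pics/{n}0.png");hsv=cv2.cvtColor(im,cv2.COLOR_BGR2HSV)
    H,S,V=cv2.split(hsv)
    st=(V>180)&(S<60); r=(slice(160,250),slice(290,400)) if n=="top" else (slice(270,340),slice(225,315))
    m=np.zeros_like(st);m[r]=st[r]
    print(n,"stones",blobs(m,8))
    if n=="top":
        print([plane(n,c,.025)[:2].round(4).tolist() for _,c in blobs(m,8)])
    o=(H<15)&(S>140)&(V>60);print("orange",[b for b in blobs(o,40)])
    # crops
    c=im[170:280,180:320] if n=="scene" else im[195:305,395:535]
    cv2.imwrite(f"pics/c_{n}.png",cv2.resize(c,None,fx=5.5,fy=5.4,interpolation=cv2.INTER_CUBIC)) 
    if n=="top":
        x=cv2.resize(im[60:280,170:400],None,fx=2.6,fy=2.6,interpolation=cv2.INTER_CUBIC);cv2.imwrite("pics/c_mid.png",x)
a=cv2.imread("pics/c_scene.png")[:590,:400+0];
s=cv2.imread("pics/scene0.png")[180:270,190:270];t=cv2.imread("pics/top0.png")[205:295,410:490]
cv2.imwrite("pics/rod.png",np.hstack([cv2.resize(q,None,fx=5,fy=5,interpolation=cv2.INTER_CUBIC) for q in(s,t)]))
E
```

```text
scene stones [([251, 288, 24, 24, 352], [264.1, 299.9])]
orange [([1, 0, 18, 10, 145], [8.9, 4.0]), ([20, 0, 35, 8, 145], [33.2, 2.1]), ([0, 0, 196, 211, 20331], [80.5, 119.8]), ([143, 0, 21, 12, 196], [152.6, 4.5]), ([166, 0, 26, 6, 94], [175.7, 1.7]), ([181, 1, 24, 15, 207], [192.8, 7.9]), ([399, 0, 40, 10, 200], [419.7, 3.4]), ([439, 0, 33, 16, 397], [454.6, 6.4]), ([571, 2, 69, 256, 8893], [616.6, 155.6]), ([103, 4, 31, 13, 251], [120.1, 10.3]), ([145, 8, 62, 90, 2988], [169.5, 49.0]), ([196, 13, 12, 11, 98], [201.1, 18.3]), ([0, 48, 7, 14, 73], [2.5, 54.8]), ([17, 58, 17, 14, 169], [24.9, 64.5]), ([0, 64, 11, 14, 120], [4.4, 70.2]), ([21, 67, 36, 20, 407], [38.2, 76.6]), ([42, 76, 36, 20, 362], [59.1, 85.5]), ([0, 79, 15, 15, 171], [6.4, 85.8]), ([25, 87, 16, 14, 154], [32.3, 93.5]), ([177, 92, 7, 9, 50], [180.2, 95.9]), ([164, 95, 11, 7, 46], [170.6, 98.2]), ([203, 105, 12, 19, 162], [208.1, 113.9]), ([224, 110, 5, 12, 49], [226.0, 115.4]), ([192, 134, 27, 22, 239], [204.4, 144.5]), ([328, 143, 22, 17, 212], [338.2, 151.1]), ([165, 155, 11, 13, 92], [170.1, 161.0]), ([415, 172,
[... 245 characters left out ...]
[280, 233, 11, 10, 52], [284.4, 238.1]), ([128, 249, 16, 12, 83], [134.4, 255.5]), ([391, 267, 11, 16, 107], [395.4, 275.5]), ([190, 304, 24, 22, 255], [200.1, 315.3])]
top stones [([339, 183, 11, 12, 104], [344.0, 188.3]), ([326, 188, 11, 11, 98], [330.6, 193.2]), ([350, 192, 11, 11, 104], [354.9, 197.1]), ([336, 197, 11, 11, 99], [341.1, 202.2]), ([323, 202, 12, 12, 106], [328.3, 207.3]), ([348, 206, 12, 11, 103], [353.0, 210.9]), ([334, 211, 12, 11, 102], [339.4, 216.1])]
[[0.6588, -0.0293], [0.6473, 0.0028], [0.6373, -0.055], [0.6254, -0.022], [0.6134, 0.0087], [0.6042, -0.05], [0.592, -0.0175]]
orange [([452, 251, 16, 31, 281], [459.9, 266.3]), ([241, 325, 28, 29, 223], [254.9, 339.1])]
```

View pics/rod.png

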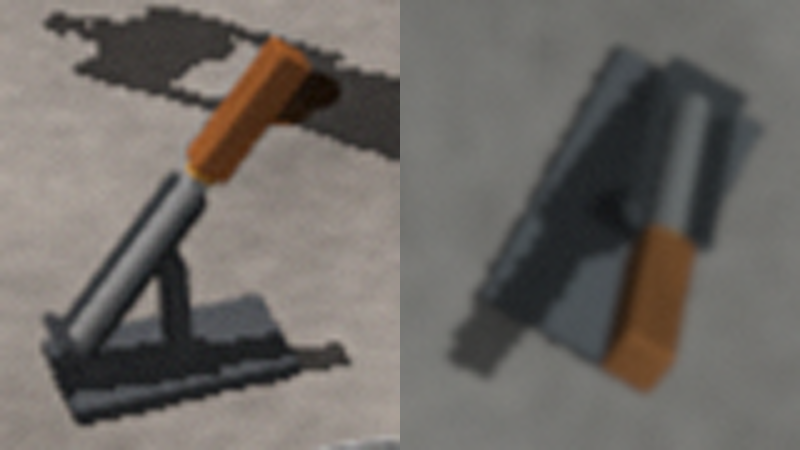

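View pics/c_mid.png

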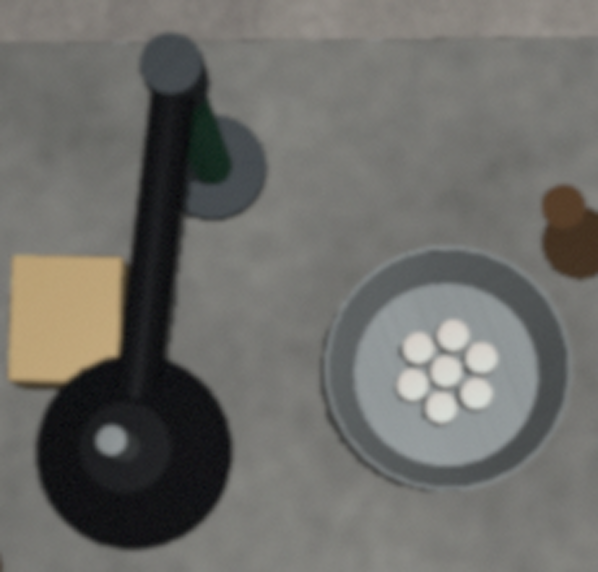

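The crops show the handle's upper face in the top view running from about (464.2,251.2) to (459.4,274.8), the knob top at (212.7,229.2), the post cap at (235.8,84.2) and the pan rim centred near (341.5,201.2).

Run:
```python
from h import *
np.set_printoptions(precision=4,suppress=True)
P=plane
pan=P("top",(341.5,201.2),.05);k=P("top",(212.7,229.2),.342);post=P("top",(235.8,84.2),.29)
print("pan",pan,"knob",k,"post",post,np.linalg.norm(k-post)," pan-post",np.linalg.norm((pan-post)[:2]))
# hood disc check
im=cv2.imread("pics/top0.png");g=cv2.cvtColor(im,cv2.COLOR_BGR2GRAY)
c=np.array([222,233.]);print("hood disc ctr at z.24",P("top",c,.24))
kp=np.array([375.,216]);print("knob tri",tri((375.5,217),(212.7,229.2)))
print("post base",P("top",(170+213/2.6,60+170/2.6),.0))
j=P("top",(464.2,251.2),.1413);e=P("top",(459.4,274.8),.2102);v=e-j
a=np.arctan2(v[1],v[0]);L=np.hypot(*v[:2]);print("j",j,"e",e,"L",L,"(57.9) az",a,np.degrees(a))
d=np.array([v[0],v[1],0])/L;s,co=np.sin(np.radians(40)),np.cos(np.radians(40))
ax=d*s+[0,0,co];x=-d*co+[0,0,s]
tip_j=j-.012*x-.130*ax;tip_e=e-.012*x-.220*ax;print("tips",tip_j,tip_e)
tip=(tip_j+tip_e)/2;tip[2]=.034
for s_ in(0,.13,.22): 
    p=tip+ax*s_;print(s_,p,proj("scene",p),proj("top",p))
print("grip180",tip+ax*.18,"195",tip+ax*.195,"dist base",np.hypot(*(tip+ax*.195)[:2]))
```

```text
pan [ 0.6242 -0.0218  0.05  ] knob [0.5335 0.226  0.342 ] post [0.8212 0.1921 0.29  ] 0.2943326278939185  pan-post 0.290781301699405
hood disc ctr at z.24 [0.5354 0.2261 0.24  ]
knob tri (array([0.5342, 0.2269, 0.336 ]), np.float64(0.0005564894681346986))
post base [0.8212 0.1935 0.    ]
j [ 0.4997 -0.2813  0.1413] e [ 0.4482 -0.252   0.2102] L 0.059259718356588366 (57.9) az 2.623366140699795 150.30780797962115
tips [ 0.5643 -0.3182  0.034 ] [ 0.563  -0.3175  0.034 ]
0 [ 0.5636 -0.3178  0.034 ] [205.9469 246.7453] [466.9397 226.4239]
0.13 [ 0.4911 -0.2764  0.1336] [230.8229 212.9285] [461.1376 255.3612]
0.22 [ 0.4408 -0.2478  0.2025] [248.5098 188.8848] [456.5027 278.4771]
grip180 [ 0.4631 -0.2605  0.1719] 195 [ 0.4548 -0.2557  0.1834] dist base 0.5217394821955551
```

```bash
cat >> h.py <<'E'
def pose():
    s=ctrl.get_state();q=s["tcp_rot"];return np.array(s["eef_pos"]),2*np.arctan2(q[1],q[0])
def go(wps,p=None,psi=None,n=None):
    """print per-call shifts through waypoints [x,y,z,psi_deg|None]"""
    if p is None: p,psi=pose()
    print("at",p.round(4),"psi",round(float(np.degrees(psi)),1))
    for w in wps:
        t=np.array(w[:3],float);tp=psi if w[3] is None else np.radians(w[3])
        dpsi=(tp-psi+np.pi)%(2*np.pi)-np.pi
        k=max(1,int(np.ceil(np.linalg.norm(t-p)/.245)),int(np.ceil(abs(dpsi)/.74)))
        for i in range(k):
            d=(t-p)/(k-i);c,s=np.cos(psi),np.sin(psi)
            sh=np.round([c*d[0]+s*d[1],s*d[0]-c*d[1],-d[2],-dpsi/k],3)
            print("  call x %.3f y %.3f z %.3f yaw %.3f"%tuple(sh))
            p=p+np.array([c*sh[0]+s*sh[1],s*sh[0]-c*sh[1],-sh[2]]);psi-=sh[3]
        print("   ->",p.round(4),round(float(np.degrees(psi)),1))
E
python3 -c "
from h import *
go([[.5,-.25,.40,None],[.534,.2265,.40,90],[.534,.2265,.301,90]])"
```

```text
at [ 0.221  -0.6371  0.23  ] psi 19.1
  call x 0.130 y -0.091 z -0.057 yaw -0.000
  call x 0.130 y -0.092 z -0.056 yaw -0.000
  call x 0.130 y -0.091 z -0.057 yaw -0.000
   -> [ 0.4998 -0.2505  0.4   ] 19.1
  call x 0.094 y -0.220 z 0.000 yaw -0.619
  call x 0.204 y -0.124 z 0.000 yaw -0.619
   -> [0.5336 0.2263 0.4   ] 90.1
  call x 0.000 y 0.000 z 0.099 yaw 0.001
   -> [0.5336 0.2263 0.301 ] 90.0
```

{"api": "move_arm", "payload": {
  "plan": [
    {"x": 0.13,"y": -0.091,"z": -0.057},
    {"x": 0.13,"y": -0.091,"z": -0.057},
    {"x": 0.13,"y": -0.091,"z": -0.057},
    {"x": 0.13,"y": -0.091,"z": -0.057}
  ]
}}

```text
validation failed for argument at $.pl...
```

{"api": "move_arm", "payload": {
  "plan": [
    {"x": 0.13,"y": -0.092,"z": -0.056},
    {"x": 0.13,"y": -0.092,"z": -0.056},
    {"x": 0.13,"y": -0.092,"z": -0.056},
    {"x": 0.13,"y": -0.092,"z": -0.056}
  ]
}}

```text
validation failed for argument at $.pl...
```

{"api": "move_arm", "payload": {
  "plan": [
    {"x": 0.13,"y": -0.091,"z": -0.057},
    {"x": 0.13,"y": -0.091,"z": -0.057},
    {"x": 0.13,"y": -0.091,"z": -0.057},
    {"x": 0.13,"y": -0.091,"z": -0.057},
    {"x": 0.13,"y": -0.091,"z": -0.057}
  ]
}}

```text
validation failed for argument at $.pl...
```

{"api": "move_arm", "payload": {
  "plan": [
    {"x": 0.094,"y": -0.22,"z": 0,"yaw": -0.619},
    {"x": 0.094,"y": -0.22,"z": 0,"yaw": -0.619},
    {"x": 0.094,"y": -0.22,"z": 0,"yaw": -0.619},
    {"x": 0.094,"y": -0.22,"z": 0,"yaw": -0.619},
    {"x": 0.094,"y": -0.22,"z": 0,"yaw": -0.619}
  ]
}}

```text
validation failed for argument at $.pl...
```

{"api": "move_arm", "payload": {
  "plan": [
    {"x": 0.204,"y": -0.124,"z": 0,"yaw": -0.619},
    {"x": 0.204,"y": -0.124,"z": 0,"yaw": -0.619},
    {"x": 0.204,"y": -0.124,"z": 0,"yaw": -0.619},
    {"x": 0.204,"y": -0.124,"z": 0,"yaw": -0.619},
    {"x": 0.204,"y": -0.124,"z": 0,"yaw": -0.619}
  ]
}}

```text
validation failed for argument at $.pl...
```

{"api": "move_arm", "payload": {
  "plan": [
    {"x": 0.13,"y": -0.091,"z": -0.057,"yaw": 0,"fingers": 0},
    {"x": 0.13,"y": -0.091,"z": -0.057,"yaw": 0,"fingers": 0},
    {"x": 0.13,"y": -0.091,"z": -0.057,"yaw": 0,"fingers": 0},
    {"x": 0.13,"y": -0.091,"z": -0.057,"yaw": 0,"fingers": 0}
  ]
}}

```text
time: 0.5
eef_pos: [0.3164, -0.5067, 0.2902]
tcp_rot: [0.986, 0.168, 0.001, 0.001]
contact_force: [0.4, -0.3, 0.2]
opening: 1.001
finger_force: 0.0
```

{"api": "move_arm", "payload": {
  "plan": [
    {"x": 0.13,"y": -0.092,"z": -0.056,"yaw": 0,"fingers": 0},
    {"x": 0.13,"y": -0.092,"z": -0.056,"yaw": 0,"fingers": 0},
    {"x": 0.13,"y": -0.092,"z": -0.056,"yaw": 0,"fingers": 0},
    {"x": 0.13,"y": -0.092,"z": -0.056,"yaw": 0,"fingers": 0}
  ]
}}

```text
time: 0.9
eef_pos: [0.4088, -0.3773, 0.3462]
tcp_rot: [0.986, 0.168, 0.001, 0.001]
contact_force: [0.1, -0.4, 0.5]
opening: 1.001
finger_force: 0.0
```

{"api": "move_arm", "payload": {
  "plan": [
    {"x": 0.13,"y": -0.091,"z": -0.057,"yaw": 0,"fingers": 0},
    {"x": 0.13,"y": -0.091,"z": -0.057,"yaw": 0,"fingers": 0},
    {"x": 0.13,"y": -0.091,"z": -0.057,"yaw": 0,"fingers": 0},
    {"x": 0.13,"y": -0.091,"z": -0.057,"yaw": 0,"fingers": 0}
  ]
}}

```text
time: 1.3
eef_pos: [0.5018, -0.2485, 0.4031]
tcp_rot: [0.986, 0.168, 0.001, 0.001]
contact_force: [-0.1, -0.1, 0.1]
opening: 1.001
finger_force: 0.0
```

{"api": "move_arm", "payload": {
  "plan": [
    {"x": 0.094,"y": -0.22,"z": 0,"yaw": -0.619,"fingers": 0},
    {"x": 0.094,"y": -0.22,"z": 0,"yaw": -0.619,"fingers": 0},
    {"x": 0.094,"y": -0.22,"z": 0,"yaw": -0.619,"fingers": 0},
    {"x": 0.094,"y": -0.22,"z": 0,"yaw": -0.619,"fingers": 0},
    {"x": 0.094,"y": -0.22,"z": 0,"yaw": -0.619,"fingers": 0}
  ]
}}

```text
time: 1.8
eef_pos: [0.5163, -0.0103, 0.4008]
tcp_rot: [0.888, 0.46, -0.0, -0.0]
contact_force: [0.8, 0.1, 0.3]
opening: 1.002
finger_force: 0.0
```

{"api": "move_arm", "payload": {
  "plan": [
    {"x": 0.204,"y": -0.124,"z": 0,"yaw": -0.619,"fingers": 0},
    {"x": 0.204,"y": -0.124,"z": 0,"yaw": -0.619,"fingers": 0},
    {"x": 0.204,"y": -0.124,"z": 0,"yaw": -0.619,"fingers": 0},
    {"x": 0.204,"y": -0.124,"z": 0,"yaw": -0.619,"fingers": 0},
    {"x": 0.204,"y": -0.124,"z": 0,"yaw": -0.619,"fingers": 0}
  ]
}}

```text
time: 2.3
eef_pos: [0.5335, 0.2281, 0.4005]
tcp_rot: [0.705, 0.709, -0.0, -0.0]
contact_force: [0.5, -0.3, -0.4]
opening: 0.999
finger_force: 0.0
```

```bash
python3 -c "
from h import *
go([[.534,.2265,.301,90]])"
```

```text
at [0.5335 0.2281 0.4005] psi 90.3
  call x -0.002 y 0.000 z 0.099 yaw 0.005
   -> [0.5335 0.2261 0.3015] 90.0
```

{"api": "move_arm", "payload": {
  "plan": [
    {"x": -0.001,"y": 0,"z": 0.099,"yaw": 0,"fingers": 0},
    {"x": -0.001,"y": 0,"z": 0.099,"yaw": 0,"fingers": 0},
    {"x": -0.001,"y": 0,"z": 0.099,"yaw": 0,"fingers": 0}
  ]
}}

```text
time: 2.6
eef_pos: [0.5286, 0.2236, 0.2908]
tcp_rot: [0.707, 0.708, -0.009, -0.005]
contact_force: [-0.8, -0.3, -1.9]
opening: 1.0
finger_force: 0.0
```

{"api": "move_arm", "payload": {
  "plan": [
    {"x": 0,"y": 0,"z": 0,"yaw": 0,"fingers": 1},
    {"x": 0,"y": 0,"z": 0,"yaw": 0,"fingers": 1},
    {"x": 0,"y": 0,"z": 0,"yaw": 0,"fingers": 1},
    {"x": 0,"y": 0,"z": 0,"yaw": 0,"fingers": 1},
    {"x": 0,"y": 0,"z": 0,"yaw": 0,"fingers": 1}
  ],
  "force": 20
}}

```text
time: 3.1
eef_pos: [0.5359, 0.2247, 0.3054]
tcp_rot: [0.707, 0.707, 0.003, 0.002]
contact_force: [3.6, -0.4, 3.6]
opening: 0.253
finger_force: 23.9
```

Run:
```python
from h import *
p,psi=pose();print(p,np.degrees(psi),ctrl.get_state()["opening"])
post=np.array([.8212,.1925]);v=p[:2]-post;r=np.hypot(*v);a=np.degrees(np.arctan2(v[1],v[0]))%360;print(r,a)
for t in np.arange(a,231.5,(231.4-a)/12)[1:]:
    q=post+r*np.array([np.cos(np.radians(t)),np.sin(np.radians(t))])
    d=q-p[:2];c,s=np.cos(psi),np.sin(psi);print(round(t,1),q.round(4),"x %.3f y %.3f"%(c*d[0]+s*d[1],s*d[0]-c*d[1]))
```

```text
[0.53589067 0.22468756 0.30537106] 90.02438522418426 0.25339212494610774
0.28711923562144537 173.56331506258633
178.4 [0.5342 0.2006] x -0.024 y -0.002
183.2 [0.5345 0.1765] x -0.048 y -0.001
188.0 [0.5369 0.1524] x -0.072 y 0.001
192.8 [0.5413 0.1287] x -0.096 y 0.005
197.7 [0.5476 0.1054] x -0.119 y 0.012
202.5 [0.5559 0.0827] x -0.142 y 0.020
207.3 [0.5661 0.0608] x -0.164 y 0.030
212.1 [0.578  0.0398] x -0.185 y 0.042
216.9 [0.5917 0.0199] x -0.205 y 0.056
221.8 [0.607  0.0013] x -0.223 y 0.071
226.6 [ 0.6239 -0.016 ] x -0.241 y 0.088
231.4 [ 0.6421 -0.0319] x -0.257 y 0.106
```

{"api": "move_arm", "payload": {
  "plan": [
    {"x": -0.012,"y": -0.001,"z": 0,"yaw": 0,"fingers": 1},
    {"x": -0.03,"y": -0.002,"z": 0,"yaw": 0,"fingers": 1},
    {"x": -0.048,"y": -0.001,"z": 0,"yaw": 0,"fingers": 1},
    {"x": -0.072,"y": 0.001,"z": 0,"yaw": 0,"fingers": 1},
    {"x": -0.096,"y": 0.005,"z": 0,"yaw": 0,"fingers": 1}
  ],
  "force": 35
}}

```text
time: 3.6
eef_pos: [0.5397, 0.1296, 0.3053]
tcp_rot: [0.706, 0.708, 0.003, 0.0]
contact_force: [4.2, 5.0, 4.8]
opening: 0.249
finger_force: 34.5
```

{"api": "move_arm", "payload": {
  "plan": [
    {"x": -0.023,"y": 0.007,"z": 0,"yaw": 0,"fingers": 1},
    {"x": -0.046,"y": 0.015,"z": 0,"yaw": 0,"fingers": 1},
    {"x": -0.068,"y": 0.025,"z": 0,"yaw": 0,"fingers": 1},
    {"x": -0.089,"y": 0.037,"z": 0,"yaw": 0,"fingers": 1},
    {"x": -0.109,"y": 0.051,"z": 0,"yaw": 0,"fingers": 1}
  ]
}}

```text
time: 4.1
eef_pos: [0.5859, 0.0169, 0.3051]
tcp_rot: [0.706, 0.708, -0.006, -0.002]
contact_force: [-17.7, -8.4, 11.5]
opening: 0.244
finger_force: 33.7
```

{"api": "move_arm", "payload": {
  "plan": [
    {"x": -0.018,"y": 0.015,"z": 0,"yaw": 0,"fingers": 1},
    {"x": -0.036,"y": 0.032,"z": 0,"yaw": 0,"fingers": 1},
    {"x": -0.046,"y": 0.042,"z": 0,"yaw": 0,"fingers": 1},
    {"x": -0.052,"y": 0.05,"z": 0,"yaw": 0,"fingers": 1},
    {"x": -0.052,"y": 0.05,"z": 0,"yaw": 0,"fingers": 1}
  ]
}}

```text
time: 4.6
eef_pos: [0.6366, -0.0415, 0.3053]
tcp_rot: [0.707, 0.707, -0.01, 0.002]
contact_force: [-16.0, -19.1, 9.1]
opening: 0.236
finger_force: 34.9
```

Run:
```python
from h import *
s=ctrl.get_state();print(s["eef_pos"],s["contact_force"],s["opening"],s["qpos"])
for n in("scene","top"): cv2.imwrite(f"pics/{n}1.png",ctrl.read_camera(n)[:,:,::-1])
a=cv2.imread("pics/scene1.png")[130:430,150:450];b=cv2.imread("pics/top1.png")[50:350,200:500]
cv2.imwrite("pics/v1.png",cv2.resize(np.hstack([a,b]),(800,400)))
```

```text
[ 0.63662239 -0.04146512  0.3053134 ] [-15.96582431 -19.07489117   9.10038635] 0.23609336930613828 [-0.21594623  0.1652531   1.58544646 -0.02032804  1.39785981 -0.21173707]
```

View pics/v1.png

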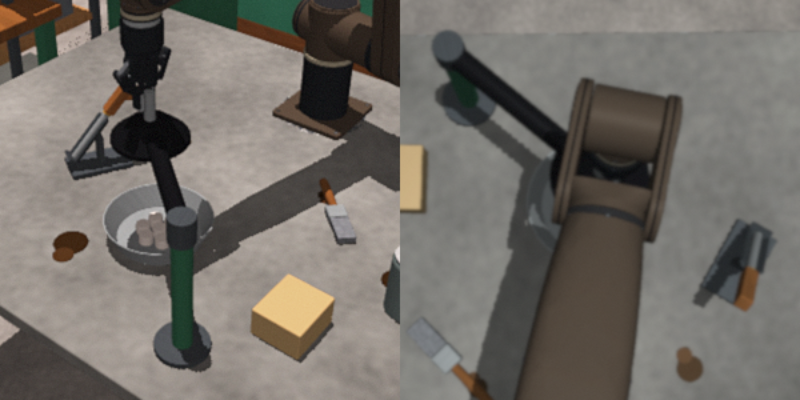

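The hood is now above the pan, post at left front. The stones are visible under the hood in the scene view, around (150,235) of the crop. I'll ease the sideways load, then release.

{"api": "move_arm", "payload": {
  "plan": [
    {"x": -0.005,"y": -0.009,"z": 0,"yaw": 0,"fingers": 1},
    {"x": -0.005,"y": -0.009,"z": 0,"yaw": 0,"fingers": 1},
    {"x": -0.005,"y": -0.009,"z": 0,"yaw": 0,"fingers": 1}
  ]
}}

```text
time: 5.0
eef_pos: [0.6319, -0.0378, 0.3052]
tcp_rot: [0.707, 0.707, 0.001, 0.002]
contact_force: [0.8, -1.2, 6.2]
opening: 0.226
finger_force: 33.3
```

{"api": "move_arm", "payload": {
  "plan": [
    {"x": 0,"y": 0,"z": 0,"yaw": 0,"fingers": 0},
    {"x": 0,"y": 0,"z": 0,"yaw": 0,"fingers": 0},
    {"x": 0,"y": 0,"z": 0,"yaw": 0,"fingers": 0},
    {"x": 0,"y": 0,"z": -0.05,"yaw": 0,"fingers": 0},
    {"x": 0,"y": 0,"z": -0.095,"yaw": 0,"fingers": 0}
  ]
}}

```text
time: 5.5
eef_pos: [0.63, -0.0368, 0.3952]
tcp_rot: [0.707, 0.708, -0.002, -0.003]
contact_force: [1.5, -0.7, 0.9]
opening: 0.996
finger_force: 0.0
```

Run:
```python
from h import *
A=np.radians(40);az=np.radians(150.5);tip=np.array([.5636,-.3178,.034])
ax=np.array([np.cos(az)*np.sin(A),np.sin(az)*np.sin(A),np.cos(A)])
g=tip+.197*ax;print("grasp",g,"tcp z",g[2]-.019)
t=[g[0],g[1],g[2]-.019]
go([[.50,-.26,.41,150.5],[t[0],t[1],t[2]+.14,150.5],[*t,150.5]])
```

```text
grasp [ 0.45338759 -0.25544482  0.18491076] tcp z 0.1659107552944387
at [ 0.63   -0.0368  0.3952] psi 90.1
  call x -0.112 y -0.065 z -0.007 yaw -0.527
  call x -0.063 y -0.112 z -0.008 yaw -0.527
   -> [ 0.5001 -0.2598  0.4102] 150.5
  call x 0.043 y -0.019 z 0.104 yaw -0.001
   -> [ 0.4534 -0.2551  0.3062] 150.5
  call x -0.000 y -0.000 z 0.140 yaw 0.000
   -> [ 0.4534 -0.2551  0.1662] 150.5
```

{"api": "move_arm", "payload": {
  "plan": [
    {"x": -0.112,"y": -0.065,"z": -0.007,"yaw": -0.527,"fingers": 0},
    {"x": -0.112,"y": -0.065,"z": -0.007,"yaw": -0.527,"fingers": 0},
    {"x": -0.112,"y": -0.065,"z": -0.007,"yaw": -0.527,"fingers": 0},
    {"x": -0.112,"y": -0.065,"z": -0.007,"yaw": -0.527,"fingers": 0}
  ]
}}

```text
time: 5.9
eef_pos: [0.5644, -0.1523, 0.4042]
tcp_rot: [0.498, 0.867, -0.001, -0.0]
contact_force: [0.4, 0.2, -0.9]
opening: 0.997
finger_force: 0.0
```

{"api": "move_arm", "payload": {
  "plan": [
    {"x": -0.063,"y": -0.112,"z": -0.008,"yaw": -0.527,"fingers": 0},
    {"x": -0.063,"y": -0.112,"z": -0.008,"yaw": -0.527,"fingers": 0},
    {"x": -0.063,"y": -0.112,"z": -0.008,"yaw": -0.527,"fingers": 0},
    {"x": -0.063,"y": -0.112,"z": -0.008,"yaw": -0.527,"fingers": 0}
  ]
}}

```text
time: 6.3
eef_pos: [0.4991, -0.2633, 0.4118]
tcp_rot: [0.255, 0.967, -0.001, -0.001]
contact_force: [1.5, 1.1, 0.2]
opening: 1.003
finger_force: 0.0
```

{"api": "move_arm", "payload": {
  "plan": [
    {"x": 0.043,"y": -0.019,"z": 0.104,"yaw": 0,"fingers": 0},
    {"x": 0.043,"y": -0.019,"z": 0.104,"yaw": 0,"fingers": 0},
    {"x": 0.043,"y": -0.019,"z": 0.104,"yaw": 0,"fingers": 0},
    {"x": 0.043,"y": -0.019,"z": 0.104,"yaw": 0,"fingers": 0}
  ]
}}

```text
time: 6.7
eef_pos: [0.4531, -0.2545, 0.3057]
tcp_rot: [0.255, 0.967, 0.001, -0.002]
contact_force: [0.8, -0.1, 0.9]
opening: 1.0
finger_force: 0.0
```

Run:
```python
from h import *
im=ctrl.read_camera("top");cv2.imwrite("pics/top2.png",im[:,:,::-1])
H,S,V=cv2.split(cv2.cvtColor(im,cv2.COLOR_RGB2HSV))
m=(V>90)&(S<70);m[:150]=0;m[280:]=0;m[:,:280]=0;m[:,420:]=0
print([b for b in blobs(m,15)])
print("expect knob px",proj("top",[.631,-.037,.342]))
go([[.4534,-.2554,.166,150.5]]);print(ctrl.get_state()["opening"])
cv2.imwrite("pics/v2.png",cv2.resize(im[100:320,250:550,::-1],None,fx=2.5,fy=2.5))
```

```text
[([280, 150, 34, 21, 321], [298.4, 159.2]), ([324, 150, 8, 3, 17], [327.4, 150.7]), ([280, 150, 140, 130, 9720], [349.6, 228.7]), ([345, 170, 12, 12, 116], [350.2, 175.2]), ([375, 269, 24, 11, 148], [385.7, 275.6])]
expect knob px [357.01078901 174.70759306]
at [ 0.4548 -0.2556  0.309 ] psi 150.4
  call x 0.001 y -0.001 z 0.143 yaw -0.001
   -> [ 0.4534 -0.256   0.166 ] 150.5
1.00097399169041
```

View pics/v2.png

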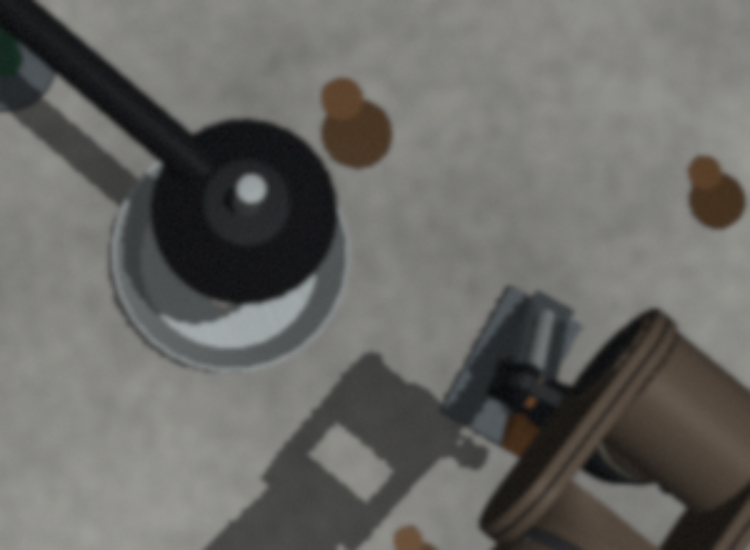

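Knob now at (350,175) px, i.e. the hood is within about 10 mm of the pan centre. The gripper is over the handle at about (463,262). Going down to grasp.

{"api": "move_arm", "payload": {
  "plan": [
    {"x": 0,"y": 0,"z": 0.05,"yaw": 0,"fingers": 0},
    {"x": 0,"y": 0,"z": 0.09,"yaw": 0,"fingers": 0},
    {"x": 0,"y": 0,"z": 0.12,"yaw": 0,"fingers": 0},
    {"x": 0,"y": 0,"z": 0.14,"yaw": 0,"fingers": 0},
    {"x": 0,"y": 0,"z": 0.14,"yaw": 0,"fingers": 0}
  ]
}}

```text
time: 7.25
eef_pos: [0.4555, -0.2557, 0.1684]
tcp_rot: [0.255, 0.967, 0.0, -0.0]
contact_force: [0.3, 0.1, 0.3]
opening: 1.002
finger_force: 0.0
```

{"api": "move_arm", "payload": {
  "plan": [
    {"x": 0,"y": 0,"z": 0,"yaw": 0,"fingers": 1},
    {"x": 0,"y": 0,"z": 0,"yaw": 0,"fingers": 1},
    {"x": 0,"y": 0,"z": 0,"yaw": 0,"fingers": 1},
    {"x": 0,"y": 0,"z": 0,"yaw": 0,"fingers": 1},
    {"x": 0,"y": 0,"z": 0,"yaw": 0,"fingers": 1}
  ],
  "force": 100
}}

```text
time: 7.75
eef_pos: [0.4549, -0.2557, 0.1698]
tcp_rot: [0.255, 0.967, -0.0, 0.001]
contact_force: [-1.2, 1.4, 4.8]
opening: 0.266
finger_force: 97.6
```

{"api": "move_arm", "payload": {
  "plan": [
    {"x": 0,"y": 0,"z": 0,"yaw": 0,"fingers": 1},
    {"x": 0,"y": 0,"z": 0,"yaw": 0,"fingers": 1}
  ]
}}

```text
time: 7.95
eef_pos: [0.4548, -0.2557, 0.1698]
tcp_rot: [0.255, 0.967, -0.0, 0.001]
contact_force: [-0.9, 2.3, 6.0]
opening: 0.267
finger_force: 97.6
```

```bash
cat >> h.py <<'E'
PAN=np.array([.6245,-.022])
def T(u,v,z,psi):
    """TCP waypoint putting the rod tip at pan-relative (u,v), height z, lean azimuth psi deg"""
    a=np.radians(psi);return [PAN[0]+u+.1253*np.cos(a),PAN[1]+v+.1253*np.sin(a),z+.136,psi]
E
python3 - <<'E'
from h import *
go([[.4548,-.2557,.240,150.5],T(-.02,-.16,.09,165),T(0,-.062,.075,180),T(0,-.062,.013,180)])
E
```

```text
at [ 0.4548 -0.2557  0.1698] psi 150.4
  call x 0.000 y -0.000 z -0.070 yaw -0.001
   -> [ 0.4548 -0.2557  0.2398] 150.5
  call x 0.027 y 0.106 z 0.014 yaw -0.253
   -> [ 0.4836 -0.1502  0.2258] 165.0
  call x 0.002 y 0.068 z 0.015 yaw -0.262
   -> [ 0.4992 -0.084   0.2108] 180.0
  call x 0.000 y -0.000 z 0.062 yaw -0.000
   -> [ 0.4992 -0.084   0.1488] 180.0
```

{"api": "move_arm", "payload": {
  "plan": [
    {"x": 0,"y": 0,"z": -0.02,"yaw": 0,"fingers": 1},
    {"x": 0,"y": 0,"z": -0.045,"yaw": 0,"fingers": 1},
    {"x": 0,"y": 0,"z": -0.07,"yaw": 0,"fingers": 1},
    {"x": 0,"y": 0,"z": -0.07,"yaw": 0,"fingers": 1}
  ]
}}

```text
time: 8.35
eef_pos: [0.4557, -0.2566, 0.2417]
tcp_rot: [0.255, 0.967, -0.002, 0.003]
contact_force: [0.2, -1.1, -1.1]
opening: 0.268
finger_force: 98.2
```

{"api": "move_arm", "payload": {
  "plan": [
    {"x": 0.007,"y": 0.026,"z": 0.004,"yaw": -0.063,"fingers": 1},
    {"x": 0.014,"y": 0.053,"z": 0.007,"yaw": -0.127,"fingers": 1},
    {"x": 0.02,"y": 0.08,"z": 0.01,"yaw": -0.19,"fingers": 1},
    {"x": 0.027,"y": 0.106,"z": 0.014,"yaw": -0.253,"fingers": 1},
    {"x": 0.027,"y": 0.106,"z": 0.014,"yaw": -0.253,"fingers": 1}
  ]
}}

```text
time: 8.85
eef_pos: [0.4821, -0.1467, 0.2211]
tcp_rot: [0.129, 0.992, 0.001, -0.002]
contact_force: [-0.1, 0.6, -0.9]
opening: 0.266
finger_force: 98.6
```

Run:
```python
from h import *
s=ctrl.get_state();print(s["opening"],s["contact_force"])
p,psi=pose();a=np.degrees(psi)
im=ctrl.read_camera("scene");cv2.imwrite("pics/scene3.png",im[:,:,::-1])
tip=p+np.array([-.1253*np.cos(psi),-.1253*np.sin(psi),-.136]);print("tip expected",tip,proj("scene",tip))
cv2.imwrite("pics/v3.png",cv2.resize(im[170:350,160:360,::-1],None,fx=3.3,fy=3.3,interpolation=cv2.INTER_CUBIC))
go([T(0,-.062,.075,180),T(0,-.062,.013,180)])
```

```text
0.2658942115298212 [-0.1040502   0.59586982 -0.86534812]
tip expected [ 0.60318782 -0.1787559   0.08505978] [230.21857717 255.81909665]
at [ 0.4821 -0.1482  0.2217] psi 165.1
  call x 0.000 y 0.066 z 0.011 yaw -0.260
   -> [ 0.4991 -0.0844  0.2107] 180.0
  call x -0.000 y 0.000 z 0.062 yaw -0.000
   -> [ 0.4991 -0.0844  0.1487] 180.0
```

View pics/v3.png

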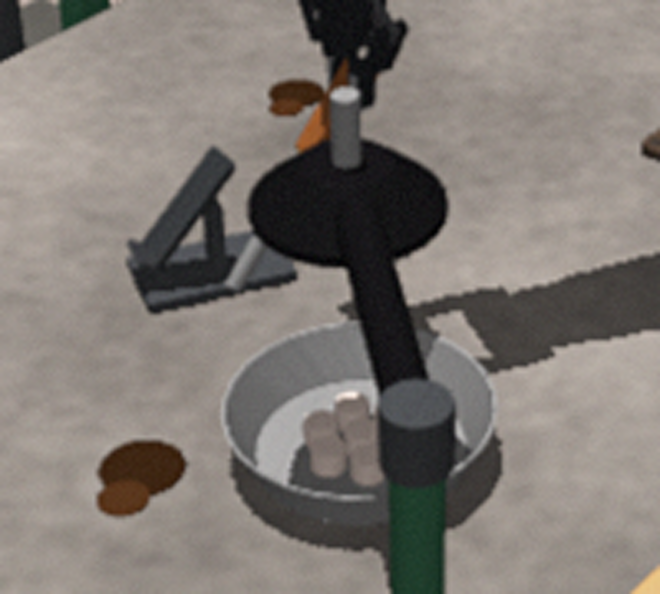

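The tip is at (230,256) in the scene image, exactly as predicted. The post hides part of the pan, at scene px ≈(275–297, 285–320). Now I'll lower the rod and sweep.

{"api": "move_arm", "payload": {
  "plan": [
    {"x": 0,"y": 0.017,"z": 0.002,"yaw": -0.065,"fingers": 1},
    {"x": 0,"y": 0.034,"z": 0.005,"yaw": -0.13,"fingers": 1},
    {"x": 0,"y": 0.052,"z": 0.008,"yaw": -0.2,"fingers": 1},
    {"x": 0,"y": 0.066,"z": 0.011,"yaw": -0.26,"fingers": 1},
    {"x": 0,"y": 0.066,"z": 0.011,"yaw": -0.26,"fingers": 1}
  ]
}}

```text
time: 9.4
eef_pos: [0.4996, -0.0857, 0.2116]
tcp_rot: [0.001, 1.0, 0.0, -0.001]
contact_force: [0.2, 0.5, -2.1]
opening: 0.264
finger_force: 98.7
```

{"api": "move_arm", "payload": {
  "plan": [
    {"x": 0,"y": 0,"z": 0.02,"yaw": 0,"fingers": 1},
    {"x": 0,"y": 0,"z": 0.04,"yaw": 0,"fingers": 1},
    {"x": 0,"y": 0,"z": 0.055,"yaw": 0,"fingers": 1},
    {"x": 0,"y": 0,"z": 0.062,"yaw": 0,"fingers": 1},
    {"x": 0,"y": 0,"z": 0.062,"yaw": 0,"fingers": 1}
  ]
}}

```text
time: 9.9
eef_pos: [0.4994, -0.0865, 0.1499]
tcp_rot: [0.002, 1.0, 0.0, -0.001]
contact_force: [-0.2, -0.8, -2.2]
opening: 0.266
finger_force: 98.8
```

{"api": "move_arm", "payload": {
  "plan": [
    {"x": 0,"y": 0.01,"z": 0,"yaw": 0,"fingers": 1},
    {"x": 0,"y": 0.022,"z": 0,"yaw": 0,"fingers": 1},
    {"x": 0,"y": 0.034,"z": 0,"yaw": 0,"fingers": 1},
    {"x": 0,"y": 0.046,"z": 0,"yaw": 0,"fingers": 1},
    {"x": 0,"y": 0.058,"z": 0,"yaw": 0,"fingers": 1}
  ]
}}

```text
time: 10.4
eef_pos: [0.5009, -0.027, 0.152]
tcp_rot: [0.001, 1.0, -0.0, 0.001]
contact_force: [0.2, -2.0, -1.4]
opening: 0.262
finger_force: 98.8
```

{"api": "move_arm", "payload": {
  "plan": [
    {"x": 0,"y": 0.01,"z": 0,"yaw": 0,"fingers": 1},
    {"x": 0,"y": 0.02,"z": 0,"yaw": 0,"fingers": 1},
    {"x": 0,"y": 0.03,"z": 0,"yaw": 0,"fingers": 1},
    {"x": 0,"y": 0.035,"z": 0,"yaw": 0,"fingers": 1}
  ]
}}

```text
time: 10.8
eef_pos: [0.5004, 0.0078, 0.1511]
tcp_rot: [0.001, 1.0, 0.0, -0.0]
contact_force: [0.7, -1.6, -1.0]
opening: 0.265
finger_force: 98.8
```

Run:
```python
from h import *
s=ctrl.get_state();print(s["opening"],s["contact_force"])
p,psi=pose()
tip=p+np.array([-.1253*np.cos(psi),-.1253*np.sin(psi),-.136]);print("tip rel",tip[:2]-PAN,tip[2],np.degrees(psi),proj("scene",tip))
a=ctrl.read_camera("scene");b=ctrl.read_camera("top");cv2.imwrite("pics/scene4.png",a[:,:,::-1]);cv2.imwrite("pics/top4.png",b[:,:,::-1])
x=np.hstack([cv2.resize(a[255:355,220:320],(400,400),interpolation=cv2.INTER_CUBIC),cv2.resize(b[140:260,285:405],(400,400),interpolation=cv2.INTER_CUBIC)])
cv2.imwrite("pics/v4.png",x[:,:,::-1])
```

```text
0.26502545438686803 [ 0.69467531 -1.59841915 -1.01470629]
tip rel [0.00123914 0.02957139] 0.015145874603711307 179.87992364515821 [277.46324031 306.05831158]
```

View pics/v4.png

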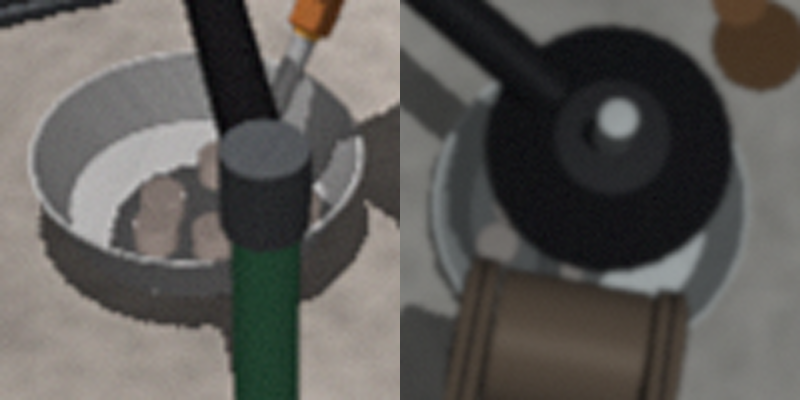

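The view shows the hood knob unmoved at top px (350,175). Stones are visible left of the post at scene px (260,305), (257,315), (272,296) and (272,314), and the rod reaches the pan behind the post cap. Next I'll do an outward push and then one full circle at about 38 mm radius, turning the lean so the gripper clears the hood.

```bash
cat >> h.py <<'E'
HOOD=np.array([.0055,-.003])
def rows(path,z=.013,per=5):
    """path: (u,v,psi_deg) per row -> rows for calls of `per`, relative to each call's start"""
    p,psi=pose()
    for i in range(0,len(path),per):
        c,s=np.cos(psi),np.sin(psi);print("call",i//per)
        for u,v,a in path[i:i+per]:
            t=np.array(T(u,v,z,a)[:3]);d=t-p;da=-(np.radians(a)-psi+np.pi)%(2*np.pi)
            da=(-(np.radians(a)-psi)+np.pi)%(2*np.pi)-np.pi
            g=t[:2]-PAN-HOOD
            print("  %.3f %.3f %.3f yaw %.2f   | hood %.0f arm %.0f"%(c*d[0]+s*d[1],s*d[0]-c*d[1],-d[2],da,np.hypot(*g)*1e3,abs(g[0]*.737-g[1]*.676)*1e3))
        p=t;psi=np.radians(a)
E
cat > stir.py <<'E'
from h import *
P=[(0,.030-.002*k,180-8*k) for k in range(1,11)]
P+=[(.010,.004,100),(.020,0,100),(.029,-.003,100),(.037,-.007,100)]
R=.038
th=np.linspace(-10,322,27)[1:];ps=np.interp(th,[-10,25,90,180,270,322],[100,104,125,165,205,228])
P+=[(R*np.cos(np.radians(t)),R*np.sin(np.radians(t)),a) for t,a in zip(th,ps)]
rows(P)
E
python3 stir.py
```

```text
call 0
  -0.000 0.016 0.002 yaw 0.14   | hood 138 arm 128
  -0.004 0.031 0.002 yaw 0.28   | hood 141 arm 136
  -0.010 0.045 0.002 yaw 0.42   | hood 143 arm 141
  -0.018 0.059 0.002 yaw 0.56   | hood 144 arm 144
  -0.028 0.071 0.002 yaw 0.70   | hood 145 arm 145
call 1
  -0.003 0.016 -0.000 yaw 0.14   | hood 145 arm 143
  -0.007 0.031 -0.000 yaw 0.28   | hood 144 arm 139
  -0.015 0.046 -0.000 yaw 0.42   | hood 143 arm 132
  -0.024 0.060 -0.000 yaw 0.56   | hood 141 arm 123
  -0.036 0.073 -0.000 yaw 0.70   | hood 139 arm 112
call 2
  -0.008 0.009 -0.000 yaw 0.00   | hood 132 arm 101
  -0.013 0.018 -0.000 yaw 0.00   | hood 127 arm 91
  -0.018 0.026 -0.000 yaw 0.00   | hood 123 arm 82
  -0.023 0.033 -0.000 yaw 0.00   | hood 120 arm 74
  -0.015 0.033 -0.000 yaw -0.03   | hood 128 arm 81
call 3
  0.008 -0.003 -0.000 yaw -0.03   | hood 135 arm 89
  0.017 -0.009 -0.000 yaw -0.06   | hood 142 arm 99
  0.023 -0.021 -0.000 yaw -0.13   | hood 147 arm 112
  0.029 -0.035 -0.000 yaw -0.21   | hood 152 arm 125
  0.032 -0.050 -0.000 yaw -0.28   | hood 157 arm 136
call 4
  0.006 -0.015 -0.000 yaw -0.0
[... 354 characters left out ...]
008 -0.061 -0.000 yaw -0.30   | hood 169 arm 154
  -0.017 -0.080 -0.000 yaw -0.40   | hood 168 arm 144
  -0.028 -0.097 -0.000 yaw -0.50   | hood 167 arm 131
call 6
  -0.005 -0.020 -0.000 yaw -0.10   | hood 165 arm 116
  -0.012 -0.038 -0.000 yaw -0.20   | hood 162 arm 99
  -0.022 -0.055 -0.000 yaw -0.30   | hood 159 arm 82
  -0.034 -0.070 -0.000 yaw -0.40   | hood 156 arm 63
  -0.048 -0.083 -0.000 yaw -0.50   | hood 152 arm 45
call 7
  -0.008 -0.016 -0.000 yaw -0.10   | hood 148 arm 27
  -0.018 -0.030 -0.000 yaw -0.20   | hood 143 arm 10
  -0.030 -0.042 -0.000 yaw -0.30   | hood 138 arm 6
  -0.042 -0.052 -0.000 yaw -0.39   | hood 133 arm 20
  -0.055 -0.059 -0.000 yaw -0.49   | hood 128 arm 33
```

{"api": "move_arm", "payload": {
  "plan": [
    {"x": 0,"y": 0.016,"z": 0.002,"yaw": 0.14,"fingers": 1},
    {"x": -0.004,"y": 0.031,"z": 0.002,"yaw": 0.28,"fingers": 1},
    {"x": -0.01,"y": 0.045,"z": 0.002,"yaw": 0.42,"fingers": 1},
    {"x": -0.018,"y": 0.059,"z": 0.002,"yaw": 0.56,"fingers": 1},
    {"x": -0.028,"y": 0.071,"z": 0.002,"yaw": 0.7,"fingers": 1}
  ]
}}

```text
time: 11.4
eef_pos: [0.5287, 0.0783, 0.1491]
tcp_rot: [0.347, 0.938, 0.0, -0.0]
contact_force: [1.2, 0.1, -1.8]
opening: 0.265
finger_force: 98.7
```

{"api": "move_arm", "payload": {
  "plan": [
    {"x": -0.003,"y": 0.016,"z": 0,"yaw": 0.14,"fingers": 1},
    {"x": -0.007,"y": 0.031,"z": 0,"yaw": 0.28,"fingers": 1},
    {"x": -0.015,"y": 0.046,"z": 0,"yaw": 0.42,"fingers": 1},
    {"x": -0.024,"y": 0.06,"z": 0,"yaw": 0.56,"fingers": 1},
    {"x": -0.036,"y": 0.073,"z": 0,"yaw": 0.7,"fingers": 1}
  ]
}}

```text
time: 11.9
eef_pos: [0.6038, 0.1105, 0.1489]
tcp_rot: [0.647, 0.762, -0.0, -0.001]
contact_force: [0.5, -0.5, -1.1]
opening: 0.265
finger_force: 98.7
```

{"api": "move_arm", "payload": {
  "plan": [
    {"x": -0.008,"y": 0.009,"z": 0,"yaw": 0,"fingers": 1},
    {"x": -0.013,"y": 0.018,"z": 0,"yaw": 0,"fingers": 1},
    {"x": -0.018,"y": 0.026,"z": 0,"yaw": 0,"fingers": 1},
    {"x": -0.023,"y": 0.033,"z": 0,"yaw": 0,"fingers": 1},
    {"x": -0.015,"y": 0.033,"z": 0,"yaw": -0.03,"fingers": 1}
  ]
}}

```text
time: 12.4
eef_pos: [0.6394, 0.0995, 0.1494]
tcp_rot: [0.634, 0.774, -0.0, 0.0]
contact_force: [0.0, 0.9, -1.4]
opening: 0.268
finger_force: 98.7
```

{"api": "move_arm", "payload": {
  "plan": [
    {"x": 0.008,"y": -0.003,"z": 0,"yaw": -0.03,"fingers": 1},
    {"x": 0.017,"y": -0.009,"z": 0,"yaw": -0.06,"fingers": 1},
    {"x": 0.023,"y": -0.021,"z": 0,"yaw": -0.13,"fingers": 1},
    {"x": 0.029,"y": -0.035,"z": 0,"yaw": -0.21,"fingers": 1},
    {"x": 0.032,"y": -0.05,"z": 0,"yaw": -0.28,"fingers": 1}
  ]
}}

```text
time: 12.9
eef_pos: [0.5817, 0.1237, 0.1494]
tcp_rot: [0.517, 0.856, 0.0, 0.0]
contact_force: [0.8, -0.4, -1.0]
opening: 0.266
finger_force: 98.7
```

```bash
cat > look.py <<'E'
from h import *
import sys
s=ctrl.get_state();p,psi=pose();tip=p+np.array([-.1253*np.cos(psi),-.1253*np.sin(psi),-.136])
print("t",s["time"],"open",round(float(s["opening"]),3),"tip rel",(tip[:2]-PAN).round(4),tip[2].round(4),np.degrees(psi).round(1),"F",s["contact_force"].round(1))
b=ctrl.read_camera("top");V=b.max(2).astype(int)
m=(V>130);m[:155]=0;m[200:]=0;m[:,:330]=0;m[:,375:]=0
for st,c in blobs(m,40): print("knob?",st,c,(plane("top",c,.342)[:2]-PAN).round(4))
cv2.imwrite(f"pics/top_{sys.argv[1]}.png",b[:,:,::-1]);a=ctrl.read_camera("scene");cv2.imwrite(f"pics/scene_{sys.argv[1]}.png",a[:,:,::-1])
E
python3 look.py a
```

```text
t 12.9 open 0.266 tip rel [0.0155 0.0348] 0.0134 117.8 F [ 0.8 -0.4 -1. ]
knob? [346, 171, 10, 10, 77] [350.2, 175.4] [ 0.0053 -0.0025]
```

Hood unmoved, tip on track. Continuing round.

{"api": "move_arm", "payload": {
  "plan": [
    {"x": 0.006,"y": -0.015,"z": 0,"yaw": -0.07,"fingers": 1},
    {"x": 0.009,"y": -0.032,"z": 0,"yaw": -0.15,"fingers": 1},
    {"x": 0.009,"y": -0.052,"z": 0,"yaw": -0.25,"fingers": 1},
    {"x": 0.007,"y": -0.072,"z": 0,"yaw": -0.35,"fingers": 1},
    {"x": 0.001,"y": -0.092,"z": 0,"yaw": -0.45,"fingers": 1}
  ]
}}

```text
time: 13.5
eef_pos: [0.5002, 0.0816, 0.1494]
tcp_rot: [0.314, 0.95, 0.0, -0.0]
contact_force: [0.7, -0.3, -1.6]
opening: 0.269
finger_force: 98.8
```

{"api": "move_arm", "payload": {
  "plan": [
    {"x": 0,"y": -0.021,"z": 0,"yaw": -0.1,"fingers": 1},
    {"x": -0.003,"y": -0.041,"z": 0,"yaw": -0.2,"fingers": 1},
    {"x": -0.008,"y": -0.061,"z": 0,"yaw": -0.3,"fingers": 1},
    {"x": -0.017,"y": -0.08,"z": 0,"yaw": -0.4,"fingers": 1},
    {"x": -0.028,"y": -0.097,"z": 0,"yaw": -0.5,"fingers": 1}
  ]
}}

```text
time: 14.0
eef_pos: [0.4648, -0.0135, 0.1496]
tcp_rot: [0.069, 0.998, 0.0, 0.0]
contact_force: [-0.3, -0.2, -1.7]
opening: 0.272
finger_force: 98.8
```

{"api": "move_arm", "payload": {
  "plan": [
    {"x": -0.005,"y": -0.02,"z": 0,"yaw": -0.1,"fingers": 1},
    {"x": -0.012,"y": -0.038,"z": 0,"yaw": -0.2,"fingers": 1},
    {"x": -0.022,"y": -0.055,"z": 0,"yaw": -0.3,"fingers": 1},
    {"x": -0.034,"y": -0.07,"z": 0,"yaw": -0.4,"fingers": 1},
    {"x": -0.048,"y": -0.083,"z": 0,"yaw": -0.5,"fingers": 1}
  ]
}}

```text
time: 14.5
eef_pos: [0.5011, -0.1028, 0.1495]
tcp_rot: [-0.179, 0.984, 0.0, -0.0]
contact_force: [-0.2, 0.7, -0.9]
opening: 0.268
finger_force: 98.8
```

{"api": "move_arm", "payload": {
  "plan": [
    {"x": -0.008,"y": -0.016,"z": 0,"yaw": -0.1,"fingers": 1},
    {"x": -0.018,"y": -0.03,"z": 0,"yaw": -0.2,"fingers": 1},
    {"x": -0.03,"y": -0.042,"z": 0,"yaw": -0.3,"fingers": 1},
    {"x": -0.042,"y": -0.052,"z": 0,"yaw": -0.39,"fingers": 1},
    {"x": -0.055,"y": -0.059,"z": 0,"yaw": -0.49,"fingers": 1}
  ]
}}

```text
time: 15.0
eef_pos: [0.5739, -0.1387, 0.1494]
tcp_rot: [-0.412, 0.911, -0.0, -0.0]
contact_force: [0.3, 0.2, -1.9]
opening: 0.261
finger_force: 98.8
```

```bash
python3 look.py b
python3 - <<'E'
from h import *
def show(f):
    a=cv2.imread(f"pics/scene_{f}.png");b=cv2.imread(f"pics/top_{f}.png")
    x=np.hstack([cv2.resize(a[260:350,220:320],(400,360),interpolation=cv2.INTER_CUBIC),cv2.resize(b[140:260,285:405],(400,360),interpolation=cv2.INTER_CUBIC)])
    return x
cv2.imwrite("pics/v5.png",np.clip(1.6*show("b").astype(float),0,255).astype(np.uint8))
E
```

```text
t 15.0 open 0.261 tip rel [ 0.032  -0.0225] 0.0134 228.7 F [ 0.3  0.2 -1.9]
knob? [346, 171, 10, 10, 82] [350.3, 175.3] [ 0.0055 -0.0027]
```

View pics/v5.png

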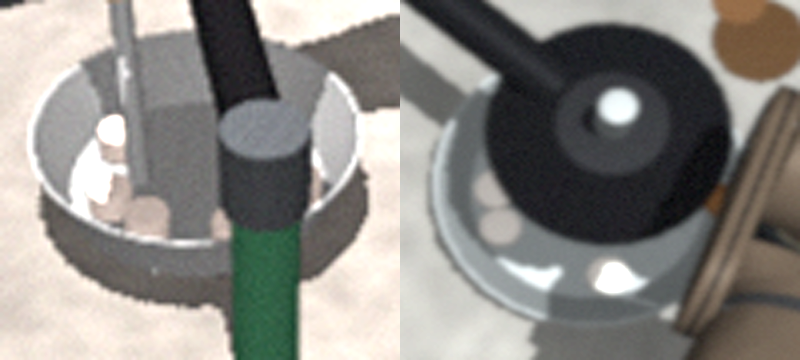

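The pan centre is now clear. In the top view, stones are at px (312,203), (314,215) and (349,232). In the scene view, they are at about (249,292), (248,306), (257,311) and (275,313), with a sliver at (299,306).

Run:
```python
from h import *
for n,l in(("top",[(312,203.3),(314.1,215),(348.6,231.7)]),("scene",[(248.3,291.5),(248,304),(257,310.5),(275.5,313),(299.5,304)])):
    for c in l:
        q=plane(n,c,.025)[:2]-PAN;print(n,c,(q*1e3).round(),(np.hypot(*q)*1e3).round())
# project initial stones & full grid of visibility
S=np.array([[.6588,-.0293],[.6473,.0028],[.6373,-.055],[.6254,-.022],[.6134,.0087],[.6042,-.05],[.592,-.0175]])-PAN
print((S*1e3).round())
for r,th in((.062,t) for t in range(0,360,30)):
    w=[PAN[0]+r*np.cos(np.radians(th)),PAN[1]+r*np.sin(np.radians(th)),.025];print(th,proj("scene",w).round(),proj("top",w).round())
```

```text
top (312, 203.3) [-1. 69.] 69.0
top (314.1, 215) [-29.  65.] 71.0
top (348.6, 231.7) [-70. -17.] 72.0
scene (248.3, 291.5) [ 12. -64.] 65.0
scene (248, 304) [ 51. -30.] 60.0
scene (257, 310.5) [56.  6.] 57.0
scene (275.5, 313) [34. 50.] 61.0
scene (299.5, 304) [-32.  78.] 84.0
[[ 34.  -7.]
 [ 23.  25.]
 [ 13. -33.]
 [  1.   0.]
 [-11.  31.]
 [-20. -28.]
 [-33.   4.]]
0 [254. 311.] [341. 177.]
30 [265. 314.] [328. 180.]
60 [277. 313.] [318. 190.]
90 [287. 308.] [315. 203.]
120 [292. 301.] [319. 216.]
150 [291. 293.] [328. 225.]
180 [284. 287.] [341. 228.]
210 [273. 284.] [354. 225.]
240 [261. 285.] [364. 215.]
270 [252. 290.] [367. 202.]
300 [246. 297.] [363. 189.]
330 [247. 304.] [354. 180.]
```

All seven stones are found, each 57–72 mm from the pan centre and at least 26 mm from every starting spot. Now I'll return the rod.

Run:
```python
from h import *
p,_=pose()
go([[p[0],p[1],.215,None],[.505,-.225,.27,190],[.4552,-.2561,.31,150.4],[.4552,-.2561,.205,150.4]])
```

```text
at [ 0.5745 -0.1386  0.1496] psi 228.5
  call x -0.000 y 0.000 z -0.065 yaw -0.000
   -> [ 0.5745 -0.1386  0.2146] 228.5
  call x 0.111 y -0.005 z -0.055 yaw 0.672
   -> [ 0.5048 -0.225   0.2696] 190.0
  call x 0.054 y -0.022 z -0.040 yaw 0.692
   -> [ 0.4554 -0.2561  0.3096] 150.4
  call x 0.000 y -0.000 z 0.105 yaw -0.000
   -> [ 0.4554 -0.2561  0.2046] 150.4
```

{"api": "move_arm", "payload": {
  "plan": [
    {"x": 0,"y": 0,"z": -0.02,"yaw": 0,"fingers": 1},
    {"x": 0,"y": 0,"z": -0.04,"yaw": 0,"fingers": 1},
    {"x": 0,"y": 0,"z": -0.065,"yaw": 0,"fingers": 1},
    {"x": 0,"y": 0,"z": -0.065,"yaw": 0,"fingers": 1}
  ]
}}

```text
time: 15.5
eef_pos: [0.5748, -0.1388, 0.2188]
tcp_rot: [-0.41, 0.912, -0.003, 0.003]
contact_force: [0.9, -0.4, -0.9]
opening: 0.259
finger_force: 98.9
```

{"api": "move_arm", "payload": {
  "plan": [
    {"x": 0.022,"y": -0.001,"z": -0.011,"yaw": 0.134,"fingers": 1},
    {"x": 0.044,"y": -0.002,"z": -0.022,"yaw": 0.268,"fingers": 1},
    {"x": 0.066,"y": -0.003,"z": -0.033,"yaw": 0.403,"fingers": 1},
    {"x": 0.088,"y": -0.004,"z": -0.044,"yaw": 0.537,"fingers": 1},
    {"x": 0.111,"y": -0.005,"z": -0.055,"yaw": 0.672,"fingers": 1}
  ]
}}

```text
time: 16.0
eef_pos: [0.502, -0.2247, 0.2679]
tcp_rot: [-0.084, 0.996, 0.001, -0.001]
contact_force: [0.6, 0.3, -2.0]
opening: 0.269
finger_force: 98.7
```

{"api": "move_arm", "payload": {
  "plan": [
    {"x": 0.011,"y": -0.004,"z": -0.02,"yaw": 0.138,"fingers": 1},
    {"x": 0.022,"y": -0.009,"z": -0.04,"yaw": 0.277,"fingers": 1},
    {"x": 0.032,"y": -0.013,"z": -0.04,"yaw": 0.415,"fingers": 1},
    {"x": 0.043,"y": -0.018,"z": -0.04,"yaw": 0.554,"fingers": 1},
    {"x": 0.054,"y": -0.022,"z": -0.04,"yaw": 0.692,"fingers": 1}
  ]
}}

```text
time: 16.5
eef_pos: [0.453, -0.2556, 0.3077]
tcp_rot: [0.259, 0.966, 0.0, -0.001]
contact_force: [-0.2, 0.2, -2.8]
opening: 0.266
finger_force: 98.7
```

{"api": "move_arm", "payload": {
  "plan": [
    {"x": 0,"y": 0,"z": 0.025,"yaw": 0,"fingers": 1},
    {"x": 0,"y": 0,"z": 0.05,"yaw": 0,"fingers": 1},
    {"x": 0,"y": 0,"z": 0.055,"yaw": 0,"fingers": 1},
    {"x": 0,"y": 0,"z": 0.055,"yaw": 0,"fingers": 1}
  ]
}}

```text
time: 16.9
eef_pos: [0.4531, -0.2551, 0.2522]
tcp_rot: [0.256, 0.967, 0.001, -0.002]
contact_force: [0.4, -0.5, -0.4]
opening: 0.268
finger_force: 98.8
```

```bash
python3 look.py c
python3 - <<'E'
from h import *
go([[.4552,-.2561,.205,150.4],[.4552,-.2561,.168,150.4]])
# handle pixels in the scene view against home + height
a=cv2.imread("pics/scene_c.png");x=cv2.imread("pics/top_c.png")
H,S,V=cv2.split(cv2.cvtColor(a,cv2.COLOR_BGR2HSV));m=(H<15)&(S>140)&(V>60);m[:,:190]=0;m[:,270:]=0;m[:130]=0;m[225:]=0
print(blobs(m,20))
E
```

```text
t 16.9 open 0.268 tip rel [-0.0625 -0.2951] 0.1162 150.3 F [ 0.4 -0.5 -0.4]
knob? [346, 171, 10, 10, 81] [350.3, 175.3] [ 0.0055 -0.0027]
at [ 0.4543 -0.2561  0.2551] psi 150.4
  call x -0.001 y 0.000 z 0.050 yaw -0.000
   -> [ 0.4552 -0.2566  0.2051] 150.4
  call x 0.000 y 0.000 z 0.037 yaw -0.000
   -> [ 0.4552 -0.2566  0.1681] 150.4
[([190, 132, 6, 12, 60], [192.2, 137.2]), ([192, 134, 27, 22, 245], [204.6, 144.4]), ([226, 167, 16, 24, 179], [234.3, 180.5]), ([243, 196, 13, 9, 62], [247.6, 200.3])]
```

{"api": "move_arm", "payload": {
  "plan": [
    {"x": -0.001,"y": 0,"z": 0.02,"yaw": 0,"fingers": 1},
    {"x": -0.001,"y": 0,"z": 0.04,"yaw": 0,"fingers": 1},
    {"x": -0.001,"y": 0,"z": 0.055,"yaw": 0,"fingers": 1},
    {"x": -0.001,"y": 0,"z": 0.065,"yaw": 0,"fingers": 1},
    {"x": -0.001,"y": 0,"z": 0.07,"yaw": 0,"fingers": 1}
  ]
}}

```text
time: 17.5
eef_pos: [0.4548, -0.2565, 0.1838]
tcp_rot: [0.256, 0.967, 0.0, -0.0]
contact_force: [0.0, 0.0, -1.9]
opening: 0.267
finger_force: 98.8
```

{"api": "move_arm", "payload": {
  "plan": [
    {"x": 0,"y": 0,"z": 0.004,"yaw": 0,"fingers": 1},
    {"x": 0,"y": 0,"z": 0.008,"yaw": 0,"fingers": 1},
    {"x": 0,"y": 0,"z": 0.012,"yaw": 0,"fingers": 1},
    {"x": 0,"y": 0,"z": 0.015,"yaw": 0,"fingers": 1},
    {"x": 0,"y": 0,"z": 0.015,"yaw": 0,"fingers": 1}
  ]
}}

```text
time: 18.0
eef_pos: [0.4552, -0.2567, 0.1704]
tcp_rot: [0.255, 0.967, -0.0, 0.0]
contact_force: [-1.8, 1.4, 2.0]
opening: 0.269
finger_force: 99.2
```

```bash
python3 look.py d
python3 - <<'E'
from h import *
for f in("scene0","scene_d"):
    a=cv2.imread(f"pics/{f}.png")
    H,S,V=cv2.split(cv2.cvtColor(a,cv2.COLOR_BGR2HSV));m=(H<15)&(S>140)&(V>60);m[:,:215]=0;m[:,270:]=0;m[:160]=0;m[225:]=0
    print(f,blobs(m,20))
E
```

```text
t 18.0 open 0.269 tip rel [-0.0604 -0.2966] 0.0344 150.4 F [-1.8  1.4  2. ]
knob? [346, 171, 10, 10, 81] [350.3, 175.3] [ 0.0055 -0.0027]
scene0 [([228, 188, 24, 28, 293], [239.4, 201.5])]
scene_d [([227, 192, 16, 24, 171], [235.1, 205.8]), ([244, 193, 12, 12, 32], [250.4, 199.2])]
```

{"api": "move_arm", "payload": {
  "plan": [
    {"x": 0,"y": 0,"z": 0.002,"yaw": 0,"fingers": 1},
    {"x": 0,"y": 0,"z": 0.002,"yaw": 0,"fingers": 1},
    {"x": 0,"y": 0,"z": 0.002,"yaw": 0,"fingers": 0.5},
    {"x": 0,"y": 0,"z": 0.002,"yaw": 0,"fingers": 0},
    {"x": 0,"y": 0,"z": 0.002,"yaw": 0,"fingers": 0}
  ]
}}

```text
time: 18.6
eef_pos: [0.4549, -0.2566, 0.167]
tcp_rot: [0.256, 0.967, -0.0, 0.0]
contact_force: [-0.3, 0.4, 0.3]
opening: 0.77
finger_force: 0.0
```

{"api": "move_arm", "payload": {
  "plan": [
    {"x": 0,"y": 0,"z": 0,"yaw": 0,"fingers": 0},
    {"x": 0,"y": 0,"z": -0.02,"yaw": 0,"fingers": 0},
    {"x": 0,"y": 0,"z": -0.06,"yaw": 0,"fingers": 0},
    {"x": 0,"y": 0,"z": -0.11,"yaw": 0,"fingers": 0},
    {"x": 0,"y": 0,"z": -0.15,"yaw": 0,"fingers": 0}
  ]
}}

```text
time: 19.1
eef_pos: [0.455, -0.2566, 0.3197]
tcp_rot: [0.256, 0.967, -0.0, 0.001]
contact_force: [0.4, -0.3, 0.1]
opening: 1.003
finger_force: 0.0
```

{"api": "move_arm", "payload": {
  "plan": [
    {"x": 0,"y": -0.05,"z": -0.03,"yaw": 0,"fingers": 0},
    {"x": 0,"y": -0.1,"z": -0.05,"yaw": 0,"fingers": 0},
    {"x": 0,"y": -0.15,"z": -0.05,"yaw": 0,"fingers": 0},
    {"x": 0,"y": -0.15,"z": -0.05,"yaw": 0,"fingers": 0}
  ]
}}

```text
time: 19.5
eef_pos: [0.3788, -0.3905, 0.3681]
tcp_rot: [0.258, 0.966, -0.001, 0.0]
contact_force: [-0.0, 0.7, 0.3]
opening: 0.999
finger_force: 0.0
```

```bash
python3 look.py e
python3 - <<'E'
from h import *
for f in("scene0","scene_e"):
    a=cv2.imread(f"pics/{f}.png")
    H,S,V=cv2.split(cv2.cvtColor(a,cv2.COLOR_BGR2HSV));m=(H<15)&(S>140)&(V>60);m[:,:215]=0;m[:,270:]=0;m[:160]=0;m[225:]=0
    print(f,blobs(m,20))
a=cv2.imread("pics/scene_e.png")[170:345,190:345];b=cv2.imread("pics/top_e.png")[130:310,280:500]
cv2.imwrite("pics/v6.png",np.hstack([cv2.resize(a,(400,452)),cv2.resize(b,(400,327)) if 0 else cv2.copyMakeBorder(cv2.resize(b,(400,327)),0,125,0,0,cv2.BORDER_CONSTANT)]))
E
```

```text
t 19.5 open 0.999 tip rel [-0.1371 -0.4309] 0.2321 150.1 F [-0.   0.7  0.3]
knob? [346, 171, 10, 10, 75] [350.2, 175.2] [ 0.0057 -0.0025]
scene0 [([228, 188, 24, 28, 293], [239.4, 201.5])]
scene_e [([228, 188, 26, 28, 318], [240.3, 201.6])]
```

View pics/v6.png

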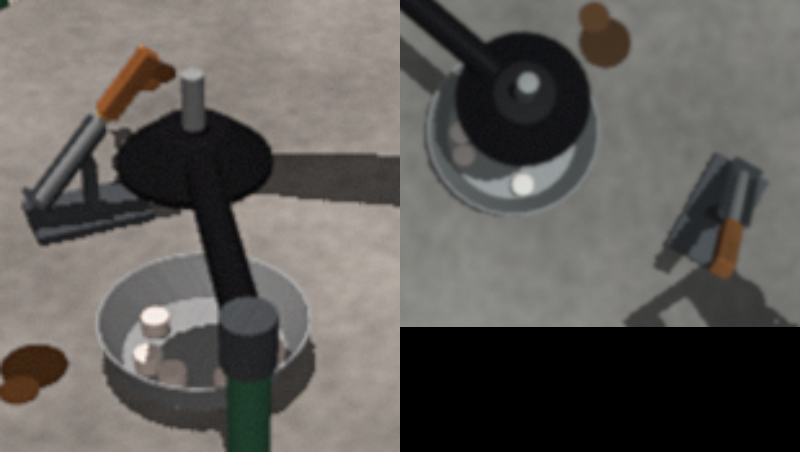

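The rod lies home, with its handle mask matching the start within 1 px (240,202). The hood is still over the pan with its knob at (350,175), and the stones are spread along the pan wall.

```bash
python3 -c "
from plant import ctrl
print(ctrl.sign_off())"
```

```text
the job is handed in; nothing more can be done
None
```

I handed the job in at about 19.5 s; no verdict came back. By my last camera check the hood was about 6 mm off the pan's centre, all seven stones were in the pan and at least 26 mm from where they began, and the rod was home in its rest.

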